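Lift a populated board off the rework frame with the spatula

TASK

Take the cranked spatula from its rest, slide its blade under the circuit board between the rails of the rework frame, and lift the board off on the blade. Set it down gently, centred and square on the two rails of the open steel rack, the same way round as it lay on the frame, then draw the blade out and lay the spatula back on its rest as you found it. Touch the board only with the spatula, keep it level and never drop it, and do not disturb the spool, the bottle or the jar.

Things in the scene. Friction and masses are not known exactly. Their poses are not given: they have to be found in the camera images.
- spatula: Cranked spatula, 160 g. Origin: under the grip point, level with the blade's underside; x from handle to blade tip, z up. Steel blade x = 50 to 160 mm, 64 mm wide (y), 3 mm thick (z = 0 to 3). Black handle x = -70 to 35 mm, 18 mm wide (y), z = 42 to 66 mm. A thin neck joins them at x = 32 to 56 mm: a board on the blade must stay ahead of x = 58 mm. Balanced within 30 mm of the grip point.
- spatula_grip (a point): Grip point: middle of the spatula's handle section, 54 mm above the blade's underside; grasp across y, from above.
- rest: Fixed grey rest. Origin and axes coincide with the spatula's when that lies home: blade flat on the bench, rear of the handle on the rest. Block x = -68 to -38 mm, 60 mm wide, top at 42 mm; two cheeks up to 56 mm leave a 31 mm wide channel along x for the 18 mm handle.
- board: Green circuit board 120 mm (x) by 110 mm (y), 3 mm thick, with parts on top up to 11 mm tall; bare underneath. Origin: centre of its underside, z up. About 120 g.
- board_end (a point): Middle of the lower edge of the board's far end (60 mm along its x): the end towards the frame's end stops, with the two black sockets; it must point to the rack's +x too.
- frame: Fixed rework frame: low grey box, two knobs on its front (-x), where the blade enters. Origin: centre of its foot. Box 170 (x) by 150 (y) by 22 mm high. Two rails along x, 14 mm wide, centred at y = +-47 mm, tops at 40 mm, end stops at x = 77 to 84 mm rise 10 mm above them. The board lies on the rails near the middle; under it is a passage 80 mm wide, 18 mm high.
- rack: Fixed open steel rack; origin: centre of its foot; front faces its -x. Tray 160 (x) by 150 (y) by 6 mm; two rails along x, 160 mm long, 14 mm wide, centred at y = +-47 mm, tops at 50 mm, on thin posts (10 mm wide). 80 mm wide, 44 mm high free passage between the rails.
- spool: Bystander: white solder spool, 68 mm across, 52 mm tall, standing; origin: centre of its foot.
- flux: Bystander: small bottle with a black cap, 40 mm across, 95 mm tall; origin: centre of its foot.
- tin: Bystander: amber jar with a steel lid, 64 mm across, 65 mm tall; origin: centre of its foot.
There are look-alikes about, which are no part of the job. Of the things like the spatula, leave any that is blue; of the rest the larger one is meant.

How it is judged:
By the outcome, as a careful person would: the job done as asked, in the order asked, and still so for the second after the job is handed in, with the robot touching nothing.
It also fails if it takes over 66 s, if anything falls off the work surface, if the arm or the gripper's body presses on something with over 40 N, if the wrist force passes 120 N, or if a joint passes its speed limit or range.

ROBOT

A 6-joint arm with a two-finger parallel gripper is mounted at the origin on the work surface. World frame = base frame: x ahead of the robot, y to its left, z up, the work surface at z = 0. Lengths are in m, angles in rad, forces in N, time in s.
With the tool pointing down it reaches from about 0.375 to 0.9 m from the base axis. Payload 3.1 kg.
Tool frame: the origin (TCP) lies midway between the tips of the shut fingers; the grasp point (between the pads) lies 19 mm behind it; z points along the fingers, y is the line along which they close (so a half turn about z gives the same grasp; the last joint's range is limited). The gripper opens to 87 mm and grips with 3 to 60 N. Pads are 19 mm wide; open, the fingers measure 117 mm over their backs; the gripper's body (75 mm by 190 mm) begins 51 mm behind the grasp point.
Start: joints at [1.139, 0.527, 1.433, -0, 1.181, -0.178], TCP at [0.156, 0.605, 0.223] pointing down, gripper open.
Joint ranges: [-3.08, 3.08], [-0.75, 2.2], [0.22, 2.44], [-1.43, 4.57], [0, 2.65], [-2.85, 2.85]. Speed limits (rad/s): [2.79, 2.79, 3.14, 3.14, 3.14, 3.14].

INTERFACE

Orientations are given as a unit quaternion [x, y, z, w].
In Python, from rig import robot gives the robot as it stands. The module is installed in compiled form; this text tells all that it offers.
- The arm moves only by the tool play_rows, never from a script. Its arguments are lists of equal length, an entry for each row: "gripper": the closure, from -1 (fully open) to 1 (shut); "delta_pos": the shift along the tool's x, y, z in cm, a list of three; "turn": the turn, a rotation vector about the tool's x, y, z in rad, a list of three. A call has 1 to 12 rows; each row is the pose to reach, as a shift and turn from the pose commanded when the call began, along the tool's axes at that moment; what a row does not reach only later rows make up. A row lasts 1/8 s, in which the tool goes at most 62.5 mm and 10.7 degrees, less where a joint would pass 70% of its speed; a pose out of reach is approached as far as the arm can. A call with a gripper value outside its range is refused whole. The fingers move at their own pace and stop on an object; "squeeze" is the grip in N (left out, the last holds). Time passes only in rows, so rows that repeat a pose let the fingers close. It gives the time, the measured TCP pose, the force, the opening and the grip force at its end, in the units of the state.
- robot.get_obs(): the state, without advancing time (a new reading comes with each control period).
- robot.camera(name): name is "scene" or "top" or "wrist"; returns a dict with "color" (384x512x3 uint8, red, green, blue), "vfov" (degrees; the focal length in pixels is half the picture's height over the tangent of half this angle, whatever the lens; pixels are square), "cx", "cy" (the principal point, pixels), "R" (3x3) and "t" (3): a world point X has camera coordinates R X + t. Camera axes: x right, y down, z forward; pixel columns grow to the right and rows downward; lengths in m; the calibration is good to about 2 mm. The wrist camera is an equidistant fisheye: a pixel r from the principal point sees the ray r / f radians off the axis. A picture is of the moment at which its call begins. There is no depth.
- robot.hand_in(): hands the job in; it is judged then, once.
The state is a dict: "time": time; "q": joint angles; "joint_velocities": joint speeds; "joint_torque": joint torques, N m; "position": TCP position; "tool_rot": TCP orientation; "ft_force": force on the tool from outside, world axes, zero at the start; "moment": the same for the moment, N m; "grip_width": finger opening in m; "grip_force": force on a finger pad.
Only numpy, scipy, OpenCV 4.12 (cv2) and the standard library are available. Lean on these libraries where they do the work, as an engineer would, in place of code of your own. Each camera call takes 0.05 s, during which the arm holds its last target. There are 200 camera calls.

## Working session

There is one attempt and no reset: what is moved stays moved. The work goes in short steps, Python scripts to look and compute and a tool call to move; the robot and the scene stay as the last step left them, time stands still between calls to the robot, and variables do not carry over. Pictures are saved under pics/ and viewed, at most 10 in all, crops included, and the job is handed in when it is done.

Besides the shell and the picture viewer there is one more tool, called after "Request:" as name(argument=value, ...) on one line, values as JSON. play_rows: Moves the arm, as the interface text tells. Its arguments: {"type":"object","properties":{"gripper":{"type":"array","items":{"type":"number"}},"delta_pos":{"type":"array","items":{"type":"array","items":{"type":"number"}}},"turn":{"type":"array","items":{"type":"array","items":{"type":"number"}}},"squeeze":{"type":"number"}},"required":["gripper","delta_pos","turn"]}

```bash
mkdir -p pics; python3 - <<'E'
from rig import robot
import cv2,pickle
o=robot.get_obs();print(o)
d={}
for n in("scene","top","wrist"):
    c=robot.camera(n);d[n]=c;cv2.imwrite(f"pics/{n}0.png",c["color"][:,:,::-1]);print(n,c["vfov"],c["cx"],c["cy"],c["R"].round(3).tolist(),c["t"].round(3))
pickle.dump(d,open("c0.pkl","wb"))
E
python3 -c "
import cv2
for n in('top','scene'):
    i=cv2.imread(f'pics/{n}0.png');cv2.imwrite(f'pics/{n}0b.png',cv2.resize(i,(800,600),interpolation=cv2.INTER_CUBIC))"
```

```text
{'time': 0.0, 'q': array([ 1.13948209e+00,  5.28429756e-01,  1.43389550e+00,  7.45280895e-06,
        1.18141724e+00, -1.78500680e-01]), 'joint_velocities': array([ 0.00076557, -0.00055683, -0.00159266,  0.00184154, -0.00042747,
        0.00174117]), 'joint_torque': array([-4.05590499e-04, -4.40044641e+01, -1.76587307e+01,  6.31407439e-02,
        5.83623501e-02, -1.68936181e-04]), 'position': array([0.15598862, 0.60446296, 0.22159618]), 'tool_rot': array([ 1.26071747e-01,  9.92020544e-01, -1.02430952e-03, -3.25984817e-04]), 'ft_force': array([-0.40771216,  0.33313558,  0.67905975]), 'moment': array([ 0.04520148, -0.00856581,  0.00244728]), 'grip_force': 0.0, 'grip_width': 0.08684799276827253}
scene 42.95017514060639 260.44535462858585 191.00181426737467 [[0.877, 0.481, 0.014], [0.291, -0.507, -0.812], [-0.383, 0.716, -0.584]] [-0.479 -0.077  1.607]
top 52.199984560947094 258.1656922654546 192.2437832965103 [[-0.026, -1.0, 0.007], [-0.996, 0.025, -0.084], [0.083, -0.009, -0.996]] [-0.     0.543  1.227]
wrist 65.70646984690485 255.58482231934389 192.80282060849854 [[0.25, 0.968, -0.003], [0.923, -0.237, 0.304], [0.293, -0.079, -0.953]] [-0.624 -0.037  0.392]
```

View pics/top0b.png

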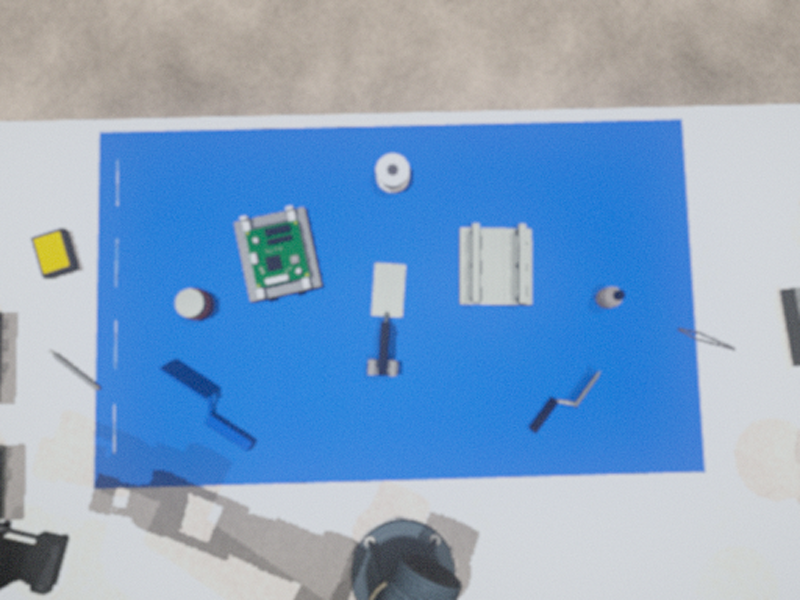

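View pics/scene0b.png

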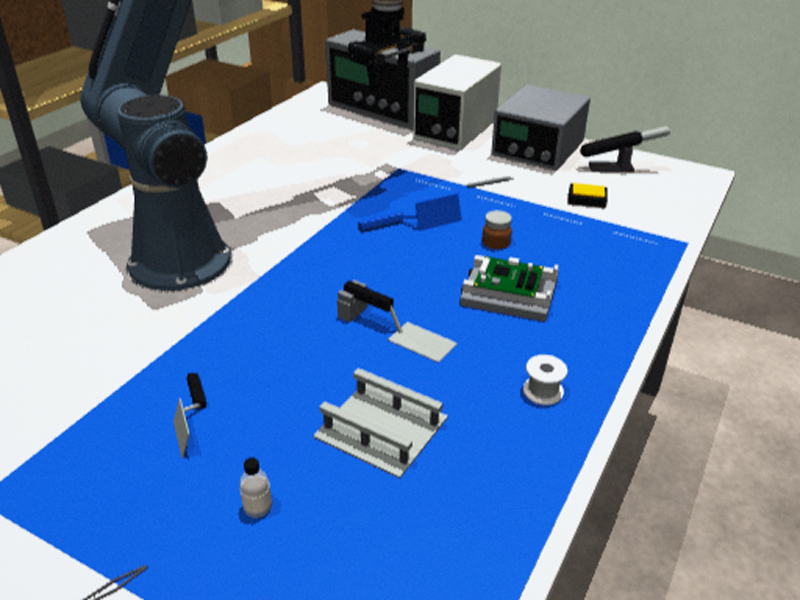

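The top view, enlarged 1.5625x, has world +x up and +y to the left:
- Grey spatula: blade at about (389,290), handle at about (385,345), rest at (383,368).
- Frame with the board at (278,253), knobs on the robot side.
- Rack at (496,265).
- Spool (393,172), jar (193,303), bottle (610,297).
- Decoys: a blue spatula at (210,405) and a smaller one at (565,400).

I'll get coarse positions from these pixels first.

```bash
cat > h.py <<'E'
import numpy as np,cv2,pickle
from scipy.spatial.transform import Rotation as Rot
def foc(c): return c["color"].shape[0]/2/np.tan(np.radians(c["vfov"])/2)
def cast(c,uv,z,fish=False):
    uv=np.atleast_2d(np.asarray(uv,float)); p=(uv-[c["cx"],c["cy"]])/foc(c)
    if fish:
        r=np.linalg.norm(p,axis=1,keepdims=True)+1e-12
        d=np.hstack([p/r*np.sin(r),np.cos(r)])
    else: d=np.hstack([p,np.ones((len(p),1))])
    d=d@c["R"]; o=-c["R"].T@c["t"]
    return o+d*((z-o[2])/d[:,2:3])
def proj(c,X,fish=False):
    X=np.atleast_2d(X)@c["R"].T+c["t"]; p=X[:,:2]/X[:,2:]
    if fish:
        n=np.linalg.norm(X[:,:2],axis=1,keepdims=True); p=X[:,:2]/n*np.arctan2(n,X[:,2:])
    return p*foc(c)+[c["cx"],c["cy"]]
def go(o,pos,yaw=None,R=None):
    """shift (cm) and turn (rad) from measured pose to TCP pos; tool down; yaw = world heading of tool x"""
    Rt=Rot.from_quat(o["tool_rot"]); d=Rt.inv().apply(np.array(pos)-o["position"])*100
    if R is None: R=Rot.from_euler('z',yaw)*Rot.from_euler('x',np.pi)
    return d.round(2),(Rt.inv()*R).as_rotvec().round(4)
E
python3 - <<'E'
from h import *
d=pickle.load(open("c0.pkl","rb"));c=d["top"];s=1.5625
P=lambda u,z:cast(c,np.array(u)/s,z).round(3)[:,:2].tolist()
print("blade",P([(375,263),(407,264),(402,318),(371,315)],.003))
print("handle",P([(387,318),(383,365)],.066))
print("board",P([(247,231),(302,219),(314,279),(262,290)],.043))
print("frame stops",P([(241,215),(291,210)],.05))
print("rack rails",P([(476,224),(521,224),(477,304),(525,304)],.05))
print("spool",P([(393,172)],.052),"flux",P([(618,295)],.095),"tin",P([(190,302)],.065))
for n in d: print(n,(-d[n]["R"].T@d[n]["t"]).round(3))
E
```

```text
blade [[0.624, 0.042], [0.621, -0.024], [0.508, -0.011], [0.516, 0.053]]
handle [[0.506, 0.019], [0.414, 0.029]]
board [[0.69, 0.298], [0.712, 0.187], [0.589, 0.164], [0.57, 0.269]]
frame stops [[0.722, 0.309], [0.73, 0.208]]
rack rails [[0.692, -0.165], [0.69, -0.256], [0.53, -0.161], [0.527, -0.257]]
spool [[0.803, 0.0]] flux [[0.537, -0.428]] tin [[0.547, 0.405]]
scene [ 1.057 -0.959  0.883]
top [ 0.439 -0.003  1.268]
wrist [0.075 0.626 0.383]
```

```bash
python3 - <<'E'
from h import *
from rig import robot
print(go(robot.get_obs(),[.55,.21,.2],np.pi+.2))
E
```

```text
(array([-48.01, -28.35,   2.21]), array([-0.0016, -0.0006, -0.4528]))
```

Request:
play_rows(gripper=[-1,-1,-1,-1,-1,-1,-1,-1,-1,-1,-1,-1], delta_pos=[[-48,-28.3,2.2],[-48,-28.3,2.2],[-48,-28.3,2.2],[-48,-28.3,2.2],[-48,-28.3,2.2],[-48,-28.3,2.2],[-48,-28.3,2.2],[-48,-28.3,2.2],[-48,-28.3,2.2],[-48,-28.3,2.2],[-48,-28.3,2.2],[-48,-28.3,2.2]], turn=[[0,0,-0.45],[0,0,-0.45],[0,0,-0.45],[0,0,-0.45],[0,0,-0.45],[0,0,-0.45],[0,0,-0.45],[0,0,-0.45],[0,0,-0.45],[0,0,-0.45],[0,0,-0.45],[0,0,-0.45]])

```text
time: 1.65
position: [0.5488, 0.2122, 0.2004]
tool_rot: [-0.099, 0.995, 0.0, -0.001]
ft_force: [-0.1, -0.4, -0.2]
grip_width: 0.0874
grip_force: 0.0
```

```bash
cat > look.py <<'E'
import sys
from h import *
from rig import robot
n=sys.argv[1]; c=robot.camera("wrist"); pickle.dump(c,open(n+".pkl","wb"))
cv2.imwrite(f"pics/{n}.png",cv2.resize(c["color"][:,:,::-1],(800,600),interpolation=cv2.INTER_CUBIC))
o=robot.get_obs(); print(o["time"],o["position"],o["q"].round(3))
if len(sys.argv)>2: print(go(o,[float(v) for v in sys.argv[2:5]],np.pi+float(sys.argv[5])))
E
python3 look.py frame .51 -.2 .2 0
```

```text
1.7 [0.5489045  0.21229957 0.20050335] [ 0.179  0.505  1.549  0.     1.089 -1.591]
(array([ 11.98, -39.64,   0.05]), array([ 1.000e-04, -9.000e-04,  1.993e-01]))
```

View pics/frame.png

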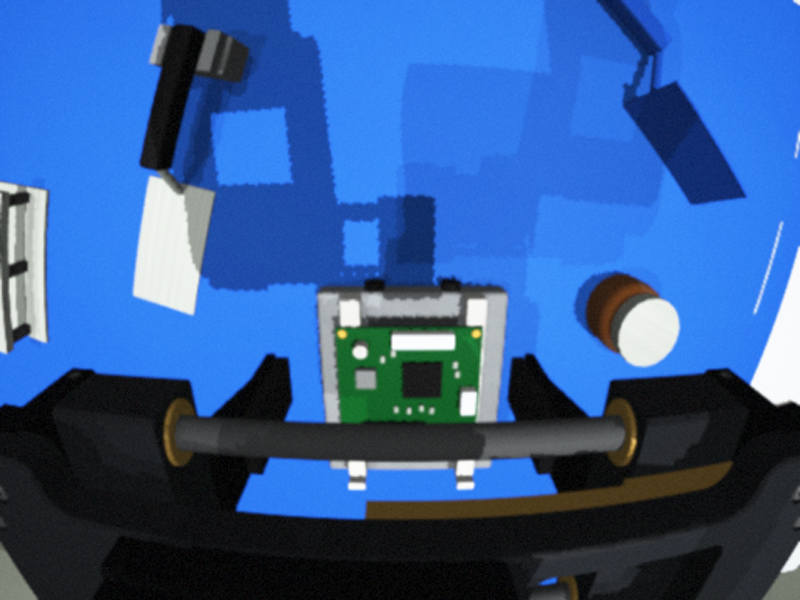

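The wrist view, enlarged, shows image-up as towards the robot. The board is at (410,375) and the spatula handle at (175,95). The gripper hides whatever lies ahead of it, so I'll turn the tool half round so that the camera sits ahead, and go over the rack.

Request:
play_rows(gripper=[-1,-1,-1,-1,-1,-1,-1,-1,-1,-1], delta_pos=[[7.1,-40.6,-2],[7.1,-40.6,-2],[7.1,-40.6,-2],[7.1,-40.6,-2],[7.1,-40.6,-2],[7.1,-40.6,-2],[7.1,-40.6,-2],[7.1,-40.6,-2],[7.1,-40.6,-2],[7.1,-40.6,-2]], turn=[[0,0,1.67],[0,0,1.67],[0,0,1.67],[0,0,1.67],[0,0,1.67],[0,0,1.67],[0,0,1.67],[0,0,1.67],[0,0,1.67],[0,0,1.67]])

```text
time: 2.95
position: [0.5602, -0.1997, 0.2207]
tool_rot: [0.67, 0.742, 0.0, -0.0]
ft_force: [-0.2, 0.6, -0.1]
grip_width: 0.0871
grip_force: 0.0
```

Request:
play_rows(gripper=[-1,-1,-1,-1,-1,-1,-1,-1,-1,-1,-1], delta_pos=[[0,0,0],[0,0,0],[0,0,0],[0,0,0],[0,0,0],[0,0,0],[0,0,0],[0,0,0],[0,0,0],[0,0,0],[0,0,0]], turn=[[0,0,1.67],[0,0,1.67],[0,0,1.67],[0,0,1.67],[0,0,1.67],[0,0,1.67],[0,0,1.67],[0,0,1.67],[0,0,1.67],[0,0,1.67],[0,0,1.67]])

```text
time: 4.32
position: [0.5602, -0.2003, 0.2206]
tool_rot: [1.0, 0.002, -0.0, -0.0]
ft_force: [0.2, -0.0, -0.6]
grip_width: 0.0868
grip_force: 0.0
```

```bash
sed -i 's/np.pi+float/float/' look.py; python3 look.py rack .50 .02 .22 -.108
```

```text
4.375 [ 0.56018733 -0.20050917  0.22060794] [-0.531  0.489  1.512 -0.     1.14   1.037]
(array([ -5.97, -22.07,   0.06]), array([0.000e+00, 1.000e-04, 1.104e-01]))
```

View pics/rack.png

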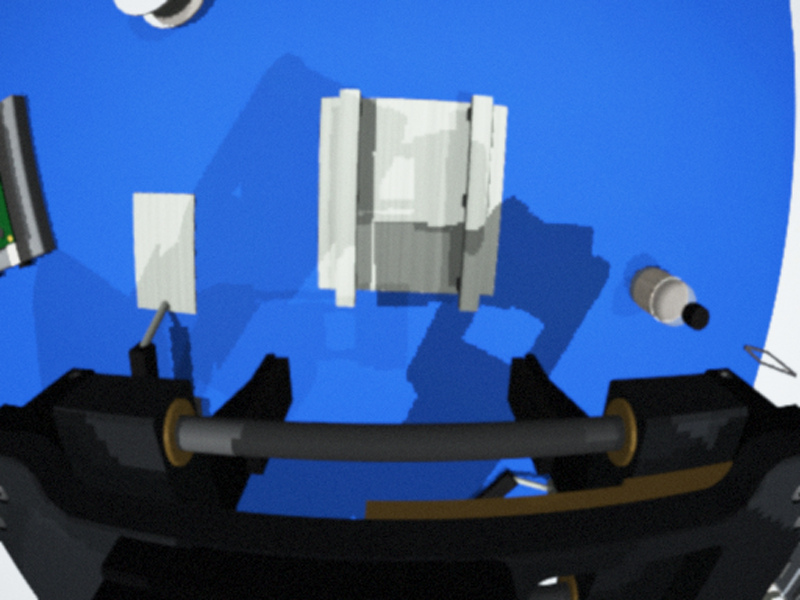

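The rack view is clear: the left rail runs from (350,90) to (345,305), the right rail from (483,95) to (468,310), and the spatula blade is at (165,250). I'll compute from these corners.

```bash
python3 - <<'E'
from h import *
c=pickle.load(open("rack.pkl","rb"));s=1.5625
P=lambda u,z:cast(c,np.array(u)/s,z,True)[:,:2]
r=P([(340,90),(360,90),(336,305),(355,305),(473,95),(493,96),(459,309),(478,310)],.05);print(r.round(4).tolist())
m=[r[i:i+2].mean(0) for i in(0,2,4,6)];print("centre",np.mean(m,0),"yaws",[np.arctan2(*(a-b)[::-1]) for a,b in((m[0],m[1]),(m[2],m[3]))],"len",[np.linalg.norm(a-b) for a,b in((m[0],m[1]),(m[2],m[3]),(m[0],m[2]),(m[1],m[3]))])
t=P([(321,97),(508,106),(494,295),(319,290)],.006);print("tray",t.round(4).tolist(),t.mean(0))
b=P([(134,193),(194,195),(195,313),(138,306)],.003);print("blade",b.round(4).tolist())
f=(b[0]+b[1])/2;k=(b[2]+b[3])/2;print(np.linalg.norm(f-k),"yaw",np.arctan2(*(f-k)[::-1]),f,k)
cv2.imwrite("pics/rackc.png",cv2.resize(c["color"][45:210,190:340,::-1],None,fx=3.6,fy=3.6,interpolation=cv2.INTER_CUBIC))
E
```

```text
[[0.6942, -0.1581], [0.6938, -0.1723], [0.5357, -0.1524], [0.5358, -0.1669], [0.6914, -0.2516], [0.6914, -0.266], [0.5329, -0.2456], [0.5321, -0.2603]]
centre [ 0.61341171 -0.20916313] yaws [np.float64(-0.03484220120340514), np.float64(-0.03644185900619857)] len [np.float64(0.15835285767032445), np.float64(0.15903015071874127), np.float64(0.09361995844806431), np.float64(0.09336332717473247)]
tray [[0.6956, -0.1373], [0.6901, -0.2873], [0.5307, -0.2817], [0.5346, -0.132]] [ 0.61275574 -0.20956763]
blade [[0.626, 0.0404], [0.6198, -0.0224], [0.5118, -0.0117], [0.5182, 0.0511]]
0.10841587212758597 yaw -0.09868263639961308 [0.62287931 0.00900665] [0.5149909  0.01968806]
```

View pics/rackc.png

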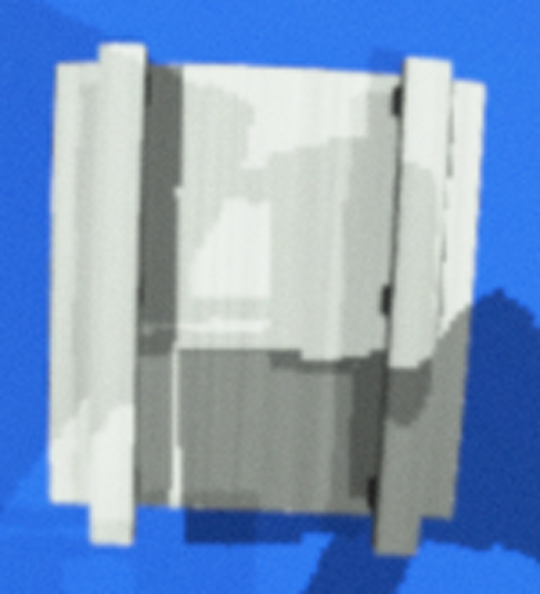

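Request:
play_rows(gripper=[-1,-1,-1,-1,-1,-1], delta_pos=[[-6,-22,0],[-6,-22,0],[-6,-22,0],[-6,-22,0],[-6,-22,0],[-6,-22,0]], turn=[[0,0,0.11],[0,0,0.11],[0,0,0.11],[0,0,0.11],[0,0,0.11],[0,0,0.11]])

```text
time: 5.12
position: [0.5011, 0.0187, 0.2208]
tool_rot: [0.998, -0.055, 0.001, 0.0]
ft_force: [0.6, 0.8, -0.7]
grip_width: 0.087
grip_force: 0.0
```

```bash
python3 look.py spat .462 .026 .12 -.108
```

```text
5.175 [0.50130235 0.01822235 0.22075727] [-0.187  0.364  1.74  -0.     1.036  1.495]
(array([-4.01, -0.34, 10.07]), array([ 0.0005, -0.0013, -0.0029]))
```

View pics/spat.png

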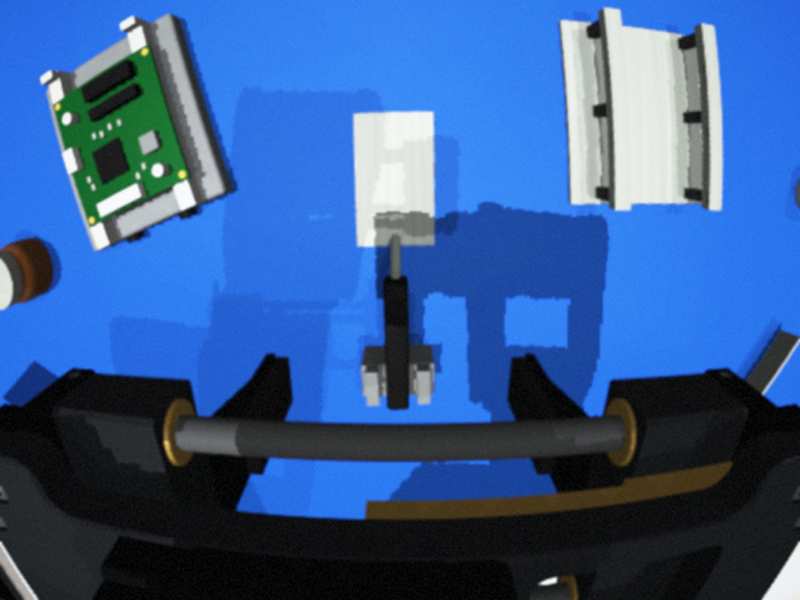

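The crop agrees with the rack corners. In the new view the spatula blade corners are (354,113), (433,111), (434,245) and (357,246), the handle runs from (396,278) to (398,408), and the board's corner pads are also visible.

```bash
python3 - <<'E'
from h import *
from rig import robot
c=pickle.load(open("spat.pkl","rb"));s=1.5625
P=lambda u,z:cast(c,np.array(u)/s,z,True)[:,:2]
b=P([(354,113),(433,111),(434,245),(357,246)],.003)
f=(b[0]+b[1])/2;k=(b[2]+b[3])/2;y1=np.arctan2(*(f-k)[::-1]);print("blade",np.linalg.norm(f-k),np.linalg.norm(b[0]-b[1]),"yaw",y1,"origin",(f+k)/2-.105*np.array([np.cos(y1),np.sin(y1)]))
h=P([(384,278),(408,278),(387,408),(409,408)],.066);a=(h[0]+h[1])/2;e=(h[2]+h[3])/2;y2=np.arctan2(*(a-e)[::-1])
print("handle",h.round(4).tolist(),np.linalg.norm(a-e),y2,"origin",(a+e)/2+.0175*np.array([np.cos(y2),np.sin(y2)]))
# board by green mask
hsv=cv2.cvtColor(c["color"],cv2.COLOR_RGB2HSV);m=cv2.inRange(hsv,(40,80,30),(85,255,255))
m=cv2.morphologyEx(m,cv2.MORPH_CLOSE,np.ones((9,9)))
k=max(cv2.findContours(m,0,2)[0],key=cv2.contourArea)[:,0]
w=P(k*s,.043).astype(np.float32);print("board",cv2.minAreaRect(w*1000))
g=P([(58,105),(145,51),(183,174),(92,220)],.043);print("pads",g.round(4).tolist(),g.mean(0))
E
```

```text
blade 0.11023914406320492 0.06321335683320056 yaw -0.09566978562707813 origin [0.46424594 0.02525355]
handle [[0.5034, 0.0294], [0.5015, 0.0126], [0.3987, 0.0397], [0.3968, 0.0226]] 0.10518345150282875 -0.09677822700111707 origin [0.46753582 0.02437643]
board ((643.2830810546875, 236.7506866455078), (120.95658874511719, 110.1749038696289), 11.602740287780762)
pads [[0.6878, 0.296], [0.7067, 0.1989], [0.5991, 0.1767], [0.5792, 0.2747]] [0.64318265 0.23659879]
```

Request:
play_rows(gripper=[-1,-1,-1,-1,-1,-1,-1,-1], delta_pos=[[-3.6,-0.3,4],[-3.6,-0.3,10],[-3.6,-0.3,13],[-3.6,-0.3,15.5],[-3.6,-0.3,17.5],[-3.6,-0.3,18.6],[-3.6,-0.3,18.6],[-3.6,-0.3,18.6]], turn=[[0,0,-0.015],[0,0,-0.015],[0,0,-0.015],[0,0,-0.015],[0,0,-0.015],[0,0,-0.015],[0,0,-0.015],[0,0,-0.015]])

```text
time: 6.18
position: [0.4656, 0.0257, 0.0351]
tool_rot: [0.999, -0.048, 0.001, 0.0]
ft_force: [1.0, 0.8, -0.7]
grip_width: 0.0868
grip_force: 0.0
```

Request:
play_rows(gripper=[0.3,0.6,1,1,1,1,1,1], delta_pos=[[0,0,0],[0,0,0],[0,0,0],[0,0,0],[0,0,0],[0,0,0],[0,0,0],[0,0,0]], turn=[[0,0,0],[0,0,0],[0,0,0],[0,0,0],[0,0,0],[0,0,0],[0,0,0],[0,0,0]], squeeze=60)

```text
time: 7.18
position: [0.4649, 0.026, 0.0345]
tool_rot: [0.999, -0.048, -0.0, 0.0]
ft_force: [-1.1, -0.1, -0.1]
grip_width: 0.0177
grip_force: 60.0
```

```bash
cat >> h.py <<'E'
def spat(o,p,yaw):
    "numbers to bring spatula origin (as gripped, file grip.npy: origin, yaw offset in tool) - level"
    pass
E
python3 - <<'E'
from h import *
from rig import robot
o=robot.get_obs();print(o)
print(Rot.from_quat(o["tool_rot"]).as_euler('zyx'))
np.save("grasp_tcp.npy",np.r_[o["position"],o["tool_rot"]])
E
```

```text
{'time': 7.175, 'q': array([-1.84694162e-01,  6.62576899e-01,  1.97169936e+00, -1.49773872e-04,
        5.07475918e-01,  1.48242721e+00]), 'joint_velocities': array([-0.00077561, -0.00092896, -0.00013671, -0.00045621, -0.00027646,
        0.00224815]), 'joint_torque': array([ 2.11520428e-01, -3.73028970e+01, -5.13846114e+00,  2.94866797e-02,
       -7.84324156e-02, -4.42383508e-02]), 'position': array([0.46492073, 0.02603985, 0.03452335]), 'tool_rot': array([ 9.98843555e-01, -4.80785307e-02, -8.39725640e-05,  2.51929139e-05]), 'ft_force': array([-1.07189548, -0.09302747, -0.08914469]), 'moment': array([-0.16219684,  0.17507923, -0.03076797]), 'grip_force': 60.00024089589715, 'grip_width': 0.017706757897950197}
[ 9.61941420e-02 -1.70173386e-04  3.14155040e+00]
```

Request:
play_rows(gripper=[1,1,1,1,1,1,1], delta_pos=[[0,0,-0.5],[0,0,-2],[0,0,-5],[0,0,-9],[0,0,-13],[0,0,-16.5],[0,0,-16.5]], turn=[[0,0,0],[0,0,0],[0,0,0],[0,0,0],[0,0,0],[0,0,0],[0,0,0]])

```text
time: 8.05
position: [0.4665, 0.0259, 0.202]
tool_rot: [0.999, -0.048, 0.003, 0.0]
ft_force: [-0.5, 0.7, -2.3]
grip_width: 0.0174
grip_force: 60.0
```

```bash
python3 - <<'E'
from h import *
from rig import robot
o=robot.get_obs();print(o["position"],o["ft_force"],o["moment"],o["grip_width"],go(o,[.56,.09,.2],.2))
E
```

```text
[0.46654745 0.02588329 0.20199811] [-0.46887089  0.69026536 -2.26795177] [-0.01678626  0.19111444 -0.04342356] 0.01743147898798018 (array([ 8.69, -7.28,  0.25]), array([ 0.0015, -0.0063, -0.296 ]))
```

Request:
play_rows(gripper=[1,1,1,1,1], delta_pos=[[4.3,-3.6,0],[8.7,-7.3,0],[8.7,-7.3,0],[8.7,-7.3,0],[8.7,-7.3,0]], turn=[[0,0,-0.15],[0,0,-0.296],[0,0,-0.296],[0,0,-0.296],[0,0,-0.296]])

```text
time: 8.68
position: [0.5566, 0.0899, 0.1985]
tool_rot: [0.995, 0.099, -0.002, -0.0]
ft_force: [-0.3, 0.1, -1.5]
grip_width: 0.0176
grip_force: 60.0
```

```bash
python3 look.py bd
```

```text
8.725 [0.55705385 0.08977215 0.1989196 ] [-0.038  0.476  1.61  -0.     1.057  1.334]
```

View pics/bd.png

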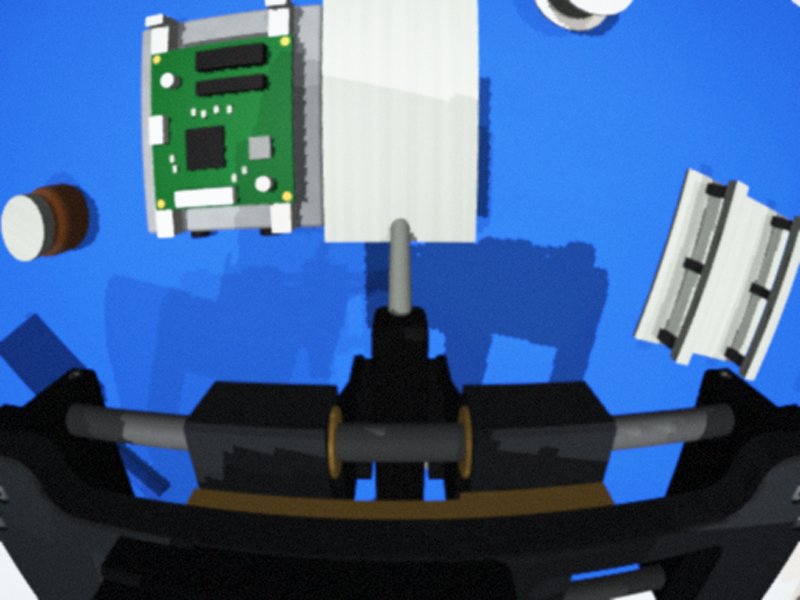

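The board's corner pads are at (156,60), (285,42), (287,197) and (161,204). The rail front ends are near (165,235) and (282,231), and the blade rear corners are (326,242) and (476,242).

```bash
python3 - <<'E'
from h import *
from rig import robot
c=pickle.load(open("bd.pkl","rb"));s=1.5625
P=lambda u,z:cast(c,np.array(u)/s,z,True)[:,:2]
hsv=cv2.cvtColor(c["color"],cv2.COLOR_RGB2HSV);m=cv2.inRange(hsv,(40,80,30),(85,255,255))
m=cv2.morphologyEx(m,cv2.MORPH_CLOSE,np.ones((9,9)))
k=max(cv2.findContours(m,0,2)[0],key=cv2.contourArea)[:,0]
r=cv2.minAreaRect((P(k*s,.043)*1000).astype(np.float32));print("board",r)
g=P([(156,60),(285,42),(287,197),(161,204)],.043);print("pads",g.round(4).tolist(),g.mean(0))
y=.2
rl=P([(157,236),(174,236),(272,232),(292,231)],.04);print("rail fronts",rl.round(4).tolist())
bb=P([(150,233),(323,227)],.022);print("box front",bb.round(4).tolist(),np.linalg.norm(bb[0]-bb[1]))
st=P([(147,16),(162,15),(266,0),(289,0)],.05);print("stops",st.round(4).tolist())
d=bb[1]-bb[0];fy=np.arctan2(d[0],-d[1]);n=np.array([np.cos(fy),np.sin(fy)]);print("frame yaw",fy,"ctr from box",bb.mean(0)+.085*n)
d=rl[2:].mean(0)-rl[:2].mean(0);print("frame yaw rails",np.arctan2(d[0],-d[1]),"mid",rl.mean(0),np.linalg.norm(d))
o=robot.get_obs();Rt=Rot.from_quat(o["tool_rot"]);zt=o["position"][2]
b=P([(326,242),(476,242)],zt-.0345+.003)
q=Rt.inv().apply(np.c_[b,[0,0]]-[*o["position"][:2],0]);print("blade rear in tool",q.round(4).tolist(),Rt.as_euler('zyx'))
E
```

```text
board ((643.52685546875, 237.28451538085938), (120.4390640258789, 109.88079071044922), 11.37018871307373)
pads [[0.6864, 0.2976], [0.7061, 0.1995], [0.5988, 0.1777], [0.5794, 0.2753]] [0.64267503 0.23751104]
rail fronts [[0.5537, 0.2782], [0.556, 0.2631], [0.5718, 0.1855], [0.5751, 0.171]]
box front [[0.5503, 0.2948], [0.5786, 0.1519]] 0.14570411831129118
stops [[0.7194, 0.3098], [0.72, 0.2967], [0.7341, 0.2177], [0.7354, 0.2015]]
frame yaw 0.19561967275080164 ctr from box [0.64782654 0.23987644]
frame yaw rails 0.19848641573607648 mid [0.56417143 0.22446668] 0.09425689261900659
blade rear in tool [[0.0491, -0.0314, -0.0001], [0.0492, 0.0321, -0.0001]] [-1.98597008e-01 -2.38700493e-03  3.14155077e+00]
```

```bash
python3 - <<'E'
from h import *
from rig import robot
o=robot.get_obs();print(go(o,[.3903,.1876,.199],.198),go(o,[.3903,.1876,.0625],.198))
E
```

```text
(array([-14.42, -12.88,   0.03]), array([-0.0004,  0.0023,  0.0006])) (array([-14.39, -12.87,  13.68]), array([-0.0004,  0.0023,  0.0006]))
```

Request:
play_rows(gripper=[1,1,1,1,1,1,1,1,1,1], delta_pos=[[-5,-4.5,0],[-10,-9,0],[-14.4,-12.9,0],[-14.4,-12.9,2],[-14.4,-12.9,6],[-14.4,-12.9,10],[-14.4,-12.9,12.7],[-14.4,-12.9,13.7],[-14.4,-12.9,13.7],[-14.4,-12.9,13.7]], turn=[[0,0.002,0],[0,0.002,0],[0,0.002,0],[0,0.002,0],[0,0.002,0],[0,0.002,0],[0,0.002,0],[0,0.002,0],[0,0.002,0],[0,0.002,0]])

```text
time: 9.98
position: [0.3927, 0.1883, 0.0635]
tool_rot: [0.995, 0.1, 0.002, -0.0]
ft_force: [-0.6, 0.2, -1.4]
grip_width: 0.0175
grip_force: 60.0
```

```bash
python3 look.py pre .5227 .2142 .0625 .198; python3 - <<'E'
from rig import robot
from h import *
o=robot.get_obs();print(Rot.from_quat(o["tool_rot"]).as_euler('zyx'),o["ft_force"])
E
```

```text
10.025 [0.39269402 0.18832355 0.0635701 ] [0.189 0.582 2.037 0.    0.518 1.561]
(array([13.25,  0.04,  0.17]), array([ 0.    , -0.0045,  0.0017]))
[-0.19965587  0.00439751 -3.14074082] [ 0.01923304 -0.55990446 -1.05663841]
```

View pics/pre.png

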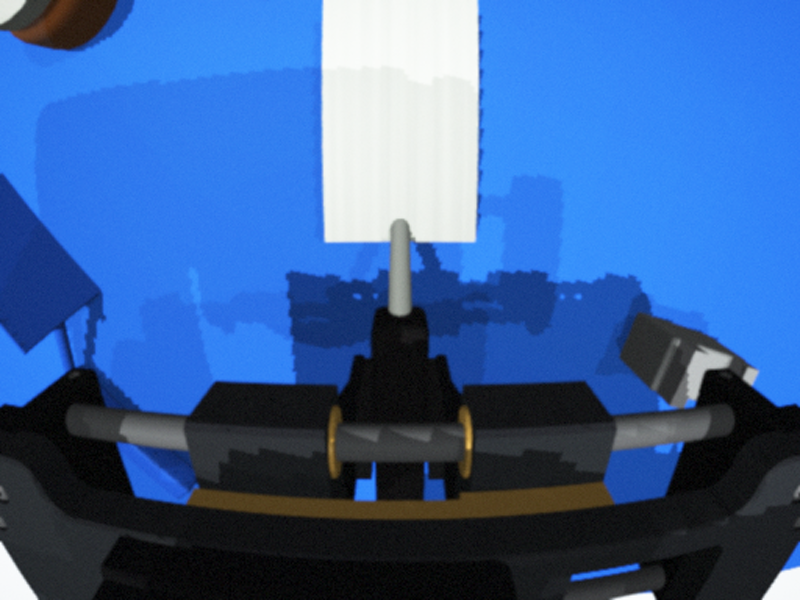

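The spatula is still square in the grip (blade rear corners (325,242) and (476,242)), at the frame entrance. Sliding it in now.

Request:
play_rows(gripper=[1,1,1,1,1,1,1,1,1,1,1,1], delta_pos=[[0,0,0.15],[1,0,0.15],[2.5,0,0.15],[4,0,0.15],[5.5,0,0.15],[7,0,0.15],[8.5,0,0.15],[10,0,0.15],[11.5,0,0.15],[12.5,0,0.15],[13.2,0,0.15],[13.2,0,0.15]], turn=[[0,-0.004,0.002],[0,-0.004,0.002],[0,-0.004,0.002],[0,-0.004,0.002],[0,-0.004,0.002],[0,-0.004,0.002],[0,-0.004,0.002],[0,-0.004,0.002],[0,-0.004,0.002],[0,-0.004,0.002],[0,-0.004,0.002],[0,-0.004,0.002]])

```text
time: 11.52
position: [0.5216, 0.2145, 0.0613]
tool_rot: [0.995, 0.099, -0.001, 0.0]
ft_force: [-0.2, 0.7, -1.7]
grip_width: 0.0173
grip_force: 60.0
```

```bash
python3 look.py ins .5227 .2142 .0625 .198; python3 - <<'E'
from rig import robot
from h import *
o=robot.get_obs();print(Rot.from_quat(o["tool_rot"]).as_euler('zyx'),o["ft_force"],o["moment"])
E
```

```text
11.575 [0.52080906 0.21436219 0.06117048] [ 0.192  0.681  1.712 -0.     0.752  1.565]
(array([ 0.18,  0.05, -0.13]), array([-0.    ,  0.003 , -0.0002]))
[-1.97839031e-01 -2.91031985e-03  3.14101332e+00] [-0.55352604  0.64113002 -1.65706622] [-0.10821931  0.18421415 -0.00046194]
```

View pics/ins.png

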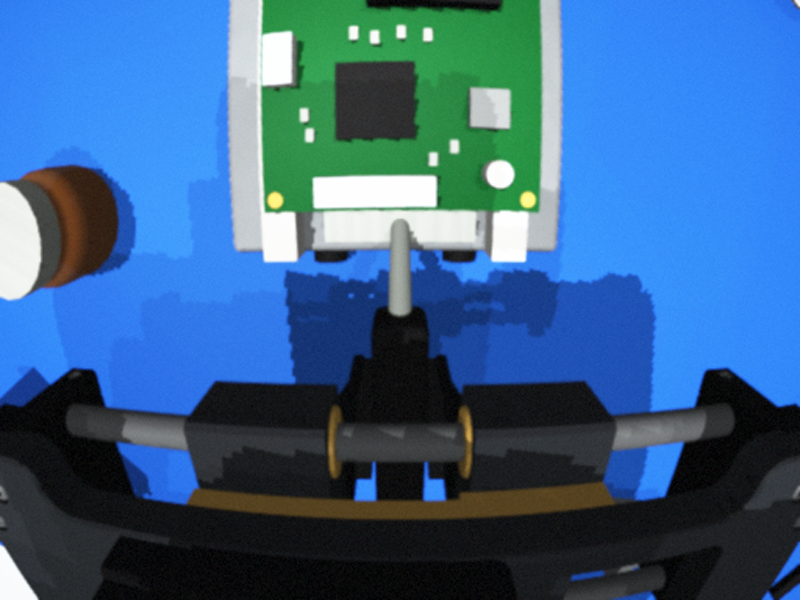

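The blade is under the board, centred between the rails. The board's rear edge is at row 211 (columns 265 to 539), and the blade's rear is behind it at row 242. I'll measure the overlap.

```bash
python3 - <<'E'
from h import *
from rig import robot
c=pickle.load(open("ins.pkl","rb"));s=1.5625
o=robot.get_obs();Rt=Rot.from_quat(o["tool_rot"])
def T(u,z):
    X=cast(c,np.array(u)/s,z,True)-[*o["position"][:2],z];return Rt.inv().apply(X)[:,:2].round(4).tolist()
print("board rear",T([(265,211),(539,212)],.043),"pads",T([(275,200),(528,200)],.043))
print("blade rear",T([(325,242),(477,242)],.030))
E
```

```text
board rear [[0.0657, -0.0534], [0.0654, 0.0555]] pads [[0.07, -0.0491], [0.0701, 0.0507]]
blade rear [[0.0503, -0.0316], [0.0503, 0.0328]]
```

Request:
play_rows(gripper=[1,1,1,1,1,1,1,1,1,1,1,1], delta_pos=[[0.2,0,0],[0.2,0,-0.4],[0.2,0,-0.7],[0.2,0,-0.9],[0.2,0,-1.0],[0.2,0,-1.1],[0.2,0,-1.2],[0.2,0,-1.3],[0.2,0,-1.4],[0.2,0,-1.5],[0.2,0,-1.6],[0.2,0,-1.6]], turn=[[0,0.003,0],[0,0.003,0],[0,0.003,0],[0,0.003,0],[0,0.003,0],[0,0.003,0],[0,0.003,0],[0,0.003,0],[0,0.003,0],[0,0.003,0],[0,0.003,0],[0,0.003,0]])

```text
time: 13.08
position: [0.5233, 0.2148, 0.0774]
tool_rot: [0.995, 0.099, 0.001, -0.0]
ft_force: [-0.5, -0.4, -2.8]
grip_width: 0.017
grip_force: 60.0
```

```bash
cat > st.py <<'E'
import sys
from h import *
from rig import robot
o=robot.get_obs();print(o["time"],o["position"].round(4),Rot.from_quat(o["tool_rot"]).as_euler('zyx').round(4),o["ft_force"].round(2),o["moment"].round(3))
if len(sys.argv)>2: print(go(o,[float(v) for v in sys.argv[1:4]],float(sys.argv[4])))
E
python3 st.py .5227 .2142 .145 .198
python3 - <<'E'
from h import *
from rig import robot
c=robot.camera("wrist");cv2.imwrite("pics/lift.png",cv2.resize(c["color"][:,:,::-1],(800,600),interpolation=cv2.INTER_CUBIC)); pickle.dump(c,open("lift.pkl","wb"))
E
```

```text
13.075 [0.5233 0.2148 0.0774] [-1.9780e-01  1.1000e-03 -3.1414e+00] [-0.52 -0.41 -2.77] [-0.102  0.338  0.02 ]
(array([-0.06,  0.05, -6.76]), array([ 0.    , -0.0011, -0.0002]))
```

View pics/lift.png

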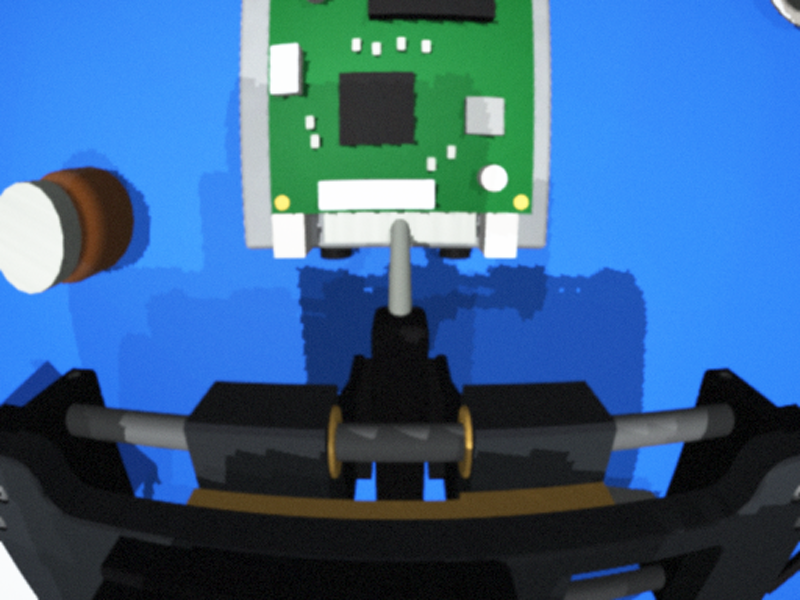

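The board is on the blade and clear of the rails, with its rear edge parallel at row 213, and the force rose by 1.2 N. Lifting it straight up.

Request:
play_rows(gripper=[1,1,1,1,1,1,1,1,1,1], delta_pos=[[0,0,-0.3],[0,0,-0.9],[0,0,-1.8],[0,0,-2.9],[0,0,-4],[0,0,-5.1],[0,0,-6],[0,0,-6.5],[0,0,-6.8],[0,0,-6.8]], turn=[[0,0,0],[0,0,0],[0,0,0],[0,0,0],[0,0,0],[0,0,0],[0,0,0],[0,0,0],[0,0,0],[0,0,0]])

```text
time: 14.38
position: [0.5231, 0.2148, 0.1453]
tool_rot: [0.995, 0.099, 0.0, -0.0]
ft_force: [-0.1, 0.2, -3.2]
grip_width: 0.0175
grip_force: 60.0
```

```bash
cat > bt.py <<'E'
# board's rear edge and pads in the tool frame, by masks
from h import *
from rig import robot
c=robot.camera("wrist");o=robot.get_obs();Rt=Rot.from_quat(o["tool_rot"]);z=o["position"][2]-.0345+.006
hsv=cv2.cvtColor(c["color"],cv2.COLOR_RGB2HSV);
def T(u):return Rt.inv().apply(cast(c,u,z,True)-[*o["position"][:2],z])[:,:2]
m=cv2.inRange(hsv,(40,80,30),(85,255,255));m=cv2.morphologyEx(m,cv2.MORPH_CLOSE,np.ones((9,9)))
k=max(cv2.findContours(m,0,2)[0],key=cv2.contourArea)[:,0]
p=T(k);r=cv2.minAreaRect((p*1000).astype(np.float32));print("visible green",r, "y range",p[:,1].min().round(4),p[:,1].max().round(4),"rear x",p[:,0].min().round(4))
e=p[(p[:,0]<p[:,0].min()+.006)&(abs(p[:,1])<.045)];f=np.polyfit(e[:,1],e[:,0],1);print("rear edge x at 0, slope",f[::-1].round(4))
m=cv2.inRange(hsv,(20,110,120),(33,255,255));n,_,s,ce=cv2.connectedComponentsWithStats(m)
for i in range(1,n):
    if 8<s[i,4]<120:print("pad",s[i,4],ce[i].round(1),T(ce[i:i+1]).round(4))
E
python3 bt.py; python3 st.py .4922 -.2058 .145 -.035
```

```text
visible green ((109.22905731201172, 0.3661842346191406), (108.34837341308594, 92.5041732788086), 89.89524841308594) y range -0.0538 0.0546 rear x 0.0629
rear edge x at 0, slope [0.0634 0.0013]
pad 73 [180.  129.2] [[ 0.0676 -0.0493]]
pad 64 [333.  128.9] [[0.0679 0.0503]]
pad 69 [299.2 276.4] [[-0.0429  0.0333]]
pad 62 [211.7 286.1] [[-0.0522 -0.0343]]
14.425 [0.523  0.2148 0.1451] [-1.9780e-01  4.0000e-04 -3.1415e+00] [-0.04  0.32 -2.58] [-0.092  0.235 -0.005]
(array([-11.28,  40.63,   0.  ]), array([-0.    , -0.0004,  0.2328]))
```

Request:
play_rows(gripper=[1,1,1,1,1,1,1,1,1,1,1,1], delta_pos=[[-0.13,0.47,0],[-0.5,1.76,0],[-1.04,3.68,0],[-1.72,6.07,0],[-2.46,8.7,0],[-3.27,11.5,0],[-4.0,14.2,0],[-4.69,16.5,0],[-5.23,18.5,0],[-5.6,19.75,0],[-5.73,20.2,0],[-5.73,20.2,0]], turn=[[0,0,0.003],[0,0,0.01],[0,0,0.021],[0,0,0.035],[0,0,0.05],[0,0,0.067],[0,0,0.082],[0,0,0.096],[0,0,0.107],[0,0,0.114],[0,0,0.117],[0,0,0.117]])

```text
time: 15.92
position: [0.5066, 0.0053, 0.1453]
tool_rot: [0.999, 0.04, 0.0, -0.0]
ft_force: [-0.0, -0.3, -3.3]
grip_width: 0.0175
grip_force: 60.0
```

```bash
python3 bt.py; python3 st.py .4901 -.2044 .145 -.0355
```

```text
visible green ((108.9870376586914, 0.7076377868652344), (108.2647705078125, 92.36426544189453), 89.955078125) y range -0.0534 0.0549 rear x 0.0628
rear edge x at 0, slope [ 0.0632 -0.0015]
pad 71 [180.  129.3] [[ 0.0674 -0.0489]]
pad 68 [333.  128.9] [[0.0677 0.0506]]
pad 21 [211.4 287.7] [[-0.0539 -0.0344]]
15.975 [0.5066 0.0057 0.1453] [-8.0800e-02  9.0000e-04 -3.1411e+00] [ 0.35  0.3  -2.8 ] [-0.051  0.268 -0.024]
(array([-3.340e+00,  2.081e+01,  2.000e-02]), array([-0.0004, -0.0009,  0.1163]))
```

Request:
play_rows(gripper=[1,1,1,1,1,1,1,1,1,1,1,1], delta_pos=[[-0.08,0.48,0],[-0.29,1.81,0],[-0.61,3.79,0],[-1.0,6.24,0],[-1.44,8.95,0],[-1.9,11.85,0],[-2.34,14.6,0],[-2.73,17.0,0],[-3.05,19.0,0],[-3.26,20.3,0],[-3.34,20.8,0],[-3.34,20.8,0]], turn=[[0,0,0.003],[0,0,0.01],[0,0,0.021],[0,0,0.035],[0,0,0.05],[0,0,0.066],[0,0,0.081],[0,0,0.095],[0,0,0.106],[0,0,0.113],[0,0,0.116],[0,0,0.116]])

```text
time: 17.48
position: [0.4901, -0.2044, 0.1451]
tool_rot: [1.0, -0.018, 0.0, -0.0]
ft_force: [0.0, 0.5, -2.4]
grip_width: 0.0175
grip_force: 60.0
```

```bash
python3 bt.py; python3 st.py .4901 -.2044 .095 -.0355
python3 - <<'E'
# board over rack: top and scene views, board by green mask
from h import *
from rig import robot
for n in("top","scene"):
    c=robot.camera(n);hsv=cv2.cvtColor(c["color"],cv2.COLOR_RGB2HSV);m=cv2.inRange(hsv,(40,80,30),(85,255,255));m=cv2.morphologyEx(m,cv2.MORPH_CLOSE,np.ones((5,5)))
    k=max(cv2.findContours(m,0,2)[0],key=cv2.contourArea)[:,0]
    print(n,cv2.minAreaRect((cast(c,k,.1165)[:,:2]*1000).astype(np.float32)))
E
```

```text
visible green ((108.8985595703125, 0.6330070495605469), (108.22853088378906, 92.64896392822266), 89.95218658447266) y range -0.0535 0.0548 rear x 0.0626
rear edge x at 0, slope [ 0.0633 -0.0058]
pad 72 [180.  129.2] [[ 0.0675 -0.049 ]]
pad 60 [333.  129.1] [[0.0677 0.0505]]
pad 28 [211.3 286.9] [[-0.053  -0.0345]]
17.525 [ 0.49   -0.2039  0.1451] [ 3.4800e-02  5.0000e-04 -3.1408e+00] [ 0.25  0.1  -2.46] [-0.033  0.319  0.015]
(array([0.01, 0.05, 5.01]), array([-0.0008, -0.0005,  0.0007]))
top ((610.39306640625, -205.3572540283203), (101.46220397949219, 117.76103973388672), 87.9266357421875)
scene ((612.5066528320312, -209.74847412109375), (111.01726531982422, 121.5431137084961), 88.04127502441406)
```

```bash
python3 - <<'E'
from h import *
s=1.5625
c=pickle.load(open("spat.pkl","rb"))
p=cast(c,np.array([(612,9),(709,25),(622,209),(715,209)])/s,.05,True)[:,:2];print(p.round(4).tolist(),p.mean(0))
d=pickle.load(open("c0.pkl","rb"))
c=d["top"];p=cast(c,np.array([(476,223),(521,224),(477,304),(525,304)])/s,.05)[:,:2];print(p.mean(0))
c=d["scene"];p=cast(c,np.array([(360,372),(444,408),(323,406),(408,449)])/s,.05)[:,:2];print(p.round(4).tolist(),p.mean(0))
# tray outline from rack view, masked
c=pickle.load(open("rack.pkl","rb"));i=c["color"][50:205,190:340];hsv=cv2.cvtColor(i,cv2.COLOR_RGB2HSV)
m=cv2.inRange(hsv,(0,0,60),(180,70,255));k=max(cv2.findContours(m,0,2)[0],key=cv2.contourArea)[:,0]+[190,50]
print(cv2.minAreaRect((cast(c,k,.05,True)[:,:2]*1000).astype(np.float32)))
E
```

```text
[[0.6938, -0.1648], [0.6906, -0.2599], [0.5356, -0.1582], [0.5321, -0.2527]] [ 0.61304162 -0.20890996]
[ 0.61020543 -0.20964302]
[[0.5437, -0.1583], [0.7019, -0.1659], [0.5355, -0.2551], [0.6943, -0.2689]] [ 0.6188659  -0.21206249]
((613.6444091796875, -207.40682983398438), (131.80824279785156, 159.14852905273438), 87.9101791381836)
```

Request:
play_rows(gripper=[1,1,1,1,1,1,1,1,1], delta_pos=[[0,0.03,0.3],[0,0.03,0.9],[0,0.03,1.8],[0,0.03,2.9],[0,0.03,4],[0,0.03,5],[0,0.03,5.6],[0,0.03,5.8],[0,0.03,5.8]], turn=[[-0.0005,0,0],[-0.0005,0,0],[-0.0005,0,0],[-0.0005,0,0],[-0.0005,0,0],[-0.0005,0,0],[-0.0005,0,0],[-0.0005,0,0],[-0.0005,0,0]])

```text
time: 18.75
position: [0.4903, -0.2049, 0.0872]
tool_rot: [1.0, -0.018, 0.001, 0.0]
ft_force: [0.5, 0.0, -3.8]
grip_width: 0.0176
grip_force: 60.0
```

```bash
python3 bt.py; python3 st.py .4901 -.2044 .0815 -.0355
```

```text
visible green ((108.36995697021484, 0.24468994140625), (108.47198486328125, 93.24317169189453), 89.9080581665039) y range -0.054 0.0545 rear x 0.0618
rear edge x at 0, slope [0.0631 0.0021]
pad 71 [180.1 129.3] [[ 0.0673 -0.0494]]
pad 53 [332.9 129.3] [[0.0674 0.0499]]
pad 57 [211.6 286.6] [[-0.0527 -0.0346]]
18.8 [ 0.4904 -0.205   0.0874] [3.5100e-02 1.5000e-03 3.1409e+00] [-0.83 -0.23 -2.33] [-0.005  0.228  0.037]
(array([-0.04, -0.06,  0.59]), array([ 0.0006, -0.0015,  0.0004]))
```

Request:
play_rows(gripper=[1,1,1,1,1,1,1,1,1,1,1,1], delta_pos=[[0,-0.04,0.15],[0,-0.04,0.3],[0,-0.04,0.38],[0,-0.04,0.45],[0,-0.04,0.52],[0,-0.04,0.59],[0,-0.04,0.66],[0,-0.04,0.73],[0,-0.04,0.8],[0,-0.04,1.1],[0,-0.04,1.6],[0,-0.04,1.8]], turn=[[0,-0.001,0],[0,-0.001,0],[0,-0.001,0],[0,-0.001,0],[0,-0.001,0],[0,-0.001,0],[0,-0.001,0],[0,-0.001,0],[0,-0.001,0],[0,-0.001,0],[0,-0.001,0],[0,-0.001,0]])

```text
time: 20.3
position: [0.49, -0.2042, 0.0687]
tool_rot: [1.0, -0.018, -0.0, -0.0]
ft_force: [0.8, -0.7, -1.9]
grip_width: 0.0175
grip_force: 60.0
```

```bash
python3 st.py .4901 -.2044 .0700 -.0355; python3 - <<'E'
from h import *
from rig import robot
c=robot.camera("wrist");pickle.dump(c,open("set.pkl","wb"));hsv=cv2.cvtColor(c["color"],cv2.COLOR_RGB2HSV)
m=cv2.inRange(hsv,(40,80,30),(85,255,255));m=cv2.morphologyEx(m,cv2.MORPH_CLOSE,np.ones((9,9)))
k=max(cv2.findContours(m,0,2)[0],key=cv2.contourArea)[:,0];p=cast(c,k,.053,True)[:,:2]
n=np.array([.99937,-.0355]);t=np.array([.0355,.99937]);q=(p-[.613,-.209])@np.c_[n,t];print("rel rack: rear",q[:,0].min(),"y",q[:,1].min(),q[:,1].max())
m=cv2.inRange(hsv,(20,110,120),(33,255,255));N,_,s,ce=cv2.connectedComponentsWithStats(m)
for i in range(1,N):
    if 20<s[i,4]<120:print("pad",ce[i].round(1),((cast(c,ce[i],.053,True)[0,:2]-[.613,-.209])@np.c_[n,t]).round(4))
E
```

```text
20.3 [ 0.49   -0.2042  0.0687] [ 3.5200e-02 -8.0000e-04 -3.1413e+00] [ 0.8  -0.66 -1.94] [-0.006  0.162  0.008]
(array([ 0.01,  0.02, -0.13]), array([-0.0002,  0.0008,  0.0003]))
rel rack: rear -0.060909573511149166 y -0.05453321594867778 0.05440437156681115
pad [175.  130.6] [-0.0553  0.0497]
pad [338.9 130.5] [-0.0551 -0.05  ]
pad [211.7 288.2] [-0.1682  0.0327]
```

The board is set down, and by the masks it is within 0.5 mm of centred on the rack. Drawing the blade out.

Request:
play_rows(gripper=[1,1,1,1,1,1,1,1,1,1,1,1], delta_pos=[[-0.4,0,0],[-1.2,0,0],[-2.4,0,0],[-4,0,0],[-5.7,0,0],[-7.4,0,0],[-9.1,0,0],[-10.8,0,0],[-12.2,0,0],[-13.1,0,0],[-13.5,0,0],[-13.5,0,0]], turn=[[0,0,0],[0,0,0],[0,0,0],[0,0,0],[0,0,0],[0,0,0],[0,0,0],[0,0,0],[0,0,0],[0,0,0],[0,0,0],[0,0,0]])

```text
time: 21.85
position: [0.3554, -0.1999, 0.0692]
tool_rot: [1.0, -0.018, 0.0, 0.0]
ft_force: [0.8, -0.3, -1.9]
grip_width: 0.0174
grip_force: 60.0
```

```bash
python3 st.py .4650 .0258 .20 -.0962;
```

```text
21.85 [ 0.3554 -0.1999  0.0692] [3.560e-02 3.000e-04 3.141e+00] [ 0.82 -0.28 -1.94] [-0.015  0.154 -0.048]
(array([ 10.15, -22.94, -13.09]), array([ 0.0005, -0.0003,  0.0606]))
```

Request:
play_rows(gripper=[1,1,1,1,1,1,1,1,1,1,1,1], delta_pos=[[0,0,-1],[0,0,-4],[0,0,-8],[0,0,-11],[0,0,-13],[2,-4.5,-13],[4.5,-10,-13],[7,-16,-13],[9,-20.5,-13],[10.2,-22.9,-13],[10.2,-22.9,-13],[10.2,-22.9,-13]], turn=[[0,0,0],[0,0,0],[0,0,0],[0,0,0],[0,0,0],[0,0,0.01],[0,0,0.03],[0,0,0.045],[0,0,0.06],[0,0,0.06],[0,0,0.06],[0,0,0.06]])

```text
time: 23.35
position: [0.4648, 0.0255, 0.1993]
tool_rot: [0.999, -0.047, -0.0, 0.0]
ft_force: [0.4, 0.3, -1.0]
grip_width: 0.0172
grip_force: 60.0
```

```bash
python3 st.py .4650 .0258 .0500 -.0962; python3 - <<'E'
from h import *
from rig import robot
c=robot.camera("wrist");pickle.dump(c,open("home.pkl","wb"));o=robot.get_obs();Rt=Rot.from_quat(o["tool_rot"])
hsv=cv2.cvtColor(c["color"],cv2.COLOR_RGB2HSV)
# blade rear in tool (bright, low saturation, central columns)
m=cv2.inRange(hsv,(0,0,130),(180,60,255));m[:, :180]=0;m[:,330:]=0;m[170:]=0
k=max(cv2.findContours(m,0,2)[0],key=cv2.contourArea)[:,0];z=o["position"][2]-.0315
p=Rt.inv().apply(cast(c,k,z,True)-[*o["position"][:2],z])*1000
w=p[(p[:,0]<90)];print("blade rear x",np.percentile(p[:,0],3).round(1))
for lo,hi in((55,75),(75,100)):
    q=p[(p[:,0]>lo)&(p[:,0]<hi)];print(lo,q[:,1].min().round(1),q[:,1].max().round(1))
E
```

```text
23.35 [0.4648 0.0255 0.1993] [ 9.460e-02 -6.000e-04  3.141e+00] [ 0.44  0.27 -1.03] [-0.105  0.185  0.029]
(array([ 0.03, -0.04, 14.93]), array([0.0007, 0.0005, 0.0016]))
blade rear x 42.0
55 -32.5 31.3
75 -32.5 -31.9
```

Request:
play_rows(gripper=[1,1,1,1,1,1,1], delta_pos=[[0,-0.02,2],[0,-0.02,6],[0,-0.02,10],[0,-0.02,13],[0,-0.02,14.5],[0,-0.02,14.9],[0,-0.02,14.9]], turn=[[0,0,0.0015],[0,0,0.0015],[0,0,0.0015],[0,0,0.0015],[0,0,0.0015],[0,0,0.0015],[0,0,0.0015]])

```text
time: 24.28
position: [0.4655, 0.0251, 0.0504]
tool_rot: [0.999, -0.049, 0.0, 0.0]
ft_force: [0.4, -0.7, -2.2]
grip_width: 0.0171
grip_force: 60.0
```

```bash
python3 st.py .4650 .0258 .0345 -.0962
```

```text
24.275 [0.4655 0.0251 0.0504] [9.7900e-02 2.0000e-04 3.1412e+00] [ 0.4  -0.67 -2.23] [-0.025  0.166 -0.057]
(array([-0.06, -0.07,  1.59]), array([ 0.0003, -0.0003, -0.0017]))
```

Request:
play_rows(gripper=[1,1,1,1,1,1,1,1,1], delta_pos=[[-0.04,-0.03,0.3],[-0.04,-0.03,0.7],[-0.04,-0.03,1.0],[-0.04,-0.03,1.2],[-0.04,-0.03,1.35],[-0.04,-0.03,1.45],[-0.04,-0.03,1.52],[-0.04,-0.03,1.56],[-0.04,-0.03,1.56]], turn=[[0,0,-0.001],[0,0,-0.001],[0,0,-0.001],[0,0,-0.001],[0,0,-0.001],[0,0,-0.001],[0,0,-0.001],[0,0,-0.001],[0,0,-0.001]])

```text
time: 25.4
position: [0.465, 0.0261, 0.0346]
tool_rot: [0.999, -0.048, 0.0, 0.0]
ft_force: [-0.1, -0.2, -1.9]
grip_width: 0.0175
grip_force: 60.0
```

```bash
python3 st.py .4650 .0258 .0345 -.0962
```

```text
25.4 [0.465  0.0261 0.0346] [0.0957 0.     3.1413] [-0.06 -0.23 -1.89] [-0.052  0.166  0.022]
(array([0.  , 0.03, 0.01]), array([ 0.0003, -0.    ,  0.0005]))
```

Request:
play_rows(gripper=[1,1,1,1], delta_pos=[[0,0,0.03],[0,0,0.05],[0,0,0.05],[0,0,0.05]], turn=[[0,0,0],[0,0,0],[0,0,0],[0,0,0]])

```text
time: 25.9
position: [0.465, 0.0261, 0.0345]
tool_rot: [0.999, -0.048, 0.0, 0.0]
ft_force: [-1.6, 0.7, 5.2]
grip_width: 0.0174
grip_force: 60.0
```

Request:
play_rows(gripper=[1,1,0.5,0,-0.5,-1,-1,-1,-1], delta_pos=[[0,0,-0.03],[0,0,-0.03],[0,0,-0.03],[0,0,-0.03],[0,0,-0.03],[0,0,-0.03],[0,0,-0.03],[0,0,-0.03],[0,0,-0.03]], turn=[[0,0,0],[0,0,0],[0,0,0],[0,0,0],[0,0,0],[0,0,0],[0,0,0],[0,0,0],[0,0,0]], squeeze=10)

```text
time: 27.02
position: [0.465, 0.0261, 0.0343]
tool_rot: [0.999, -0.048, 0.0, 0.0]
ft_force: [0.5, 1.1, -0.2]
grip_width: 0.074
grip_force: 0.0
```

Request:
play_rows(gripper=[-1,-1,-1,-1,-1,-1,-1,-1,-1], delta_pos=[[0,0,-1],[0,0,-3],[0,0,-6],[0,0,-10],[0,0,-14],[0,0,-18.6],[3.6,0.3,-18.6],[3.6,0.3,-18.6],[3.6,0.3,-18.6]], turn=[[0,0,0],[0,0,0],[0,0,0],[0,0,0],[0,0,0],[0,0,0],[0,0,0],[0,0,0],[0,0,0]])

```text
time: 28.15
position: [0.4992, 0.02, 0.2201]
tool_rot: [0.999, -0.048, -0.001, -0.0]
ft_force: [-0.5, 0.7, 0.1]
grip_width: 0.0868
grip_force: 0.0
```

```bash
python3 - <<'E'
from h import *
from rig import robot
def board(c,roi=None):
    hsv=cv2.cvtColor(c["color"],cv2.COLOR_RGB2HSV);m=cv2.inRange(hsv,(40,80,30),(85,255,255));m=cv2.morphologyEx(m,cv2.MORPH_CLOSE,np.ones((9,9)))
    k=max(cv2.findContours(m,0,2)[0],key=cv2.contourArea)[:,0];return cv2.minAreaRect((cast(c,k,.053,True)[:,:2]*1000).astype(np.float32))
def blade(c):
    hsv=cv2.cvtColor(c["color"],cv2.COLOR_RGB2HSV);m=cv2.inRange(hsv,(0,0,95),(180,70,255));m[:,:215]=0;m[:,300:]=0;m[158:]=0
    m=cv2.morphologyEx(m,cv2.MORPH_OPEN,np.ones((9,9)))
    k=max(cv2.findContours(m,0,2)[0],key=cv2.contourArea)[:,0];return cv2.minAreaRect((cast(c,k,.003,True)[:,:2]*1000).astype(np.float32))
def handle(c):
    m=cv2.inRange(c["color"],(0,0,0),(45,45,45));m[:,:235]=0;m[:,275:]=0;m[:172]=0;m[262:]=0
    k=max(cv2.findContours(m,0,2)[0],key=cv2.contourArea)[:,0];return cv2.minAreaRect((cast(c,k,.066,True)[:,:2]*1000).astype(np.float32))
c=robot.camera("wrist");c0=pickle.load(open("spat.pkl","rb"))
print("blade before",blade(c0),"\nafter",blade(c));print("handle",handle(c0),"\nafter",handle(c));print("board",board(c))
t0=pickle.load(open("c0.pkl","rb"))["top"]["color"];t=robot.camera("top")["color"]
for n,(u,v) in dict(spool=(251,110),flux=(390,190),tin=(124,194),spat=(248,200)).items():
    print(n,np.abs(t0[v-25:v+25,u-25:u+25].astype(int)-t[v-25:v+25,u-25:u+25]).max(2).__gt__(60).sum())
E
python3 st.py
```

```text
blade before ((568.8185424804688, 15.770925521850586), (63.480979919433594, 109.62986755371094), 84.30804443359375) 
after ((569.6469116210938, 16.20921516418457), (63.71648025512695, 109.11572265625), 84.27288055419922)
handle ((451.4781494140625, 27.434764862060547), (105.07604217529297, 35.789695739746094), 6.231055736541748) 
after ((451.8717956542969, 28.305076599121094), (21.99817657470703, 104.09069061279297), 85.00633239746094)
board ((613.3299560546875, -207.09573364257812), (109.85514068603516, 121.58159637451172), 88.36918640136719)
spool 0
flux 0
tin 0
spat 1965
28.25 [0.499  0.0201 0.2198] [ 9.5600e-02 -2.6000e-03 -3.1413e+00] [-0.43 -0.2  -0.31] [-0.033  0.2   -0.02 ]
```

Request:
play_rows(gripper=[-1,-1,-1,-1,-1,-1,-1], delta_pos=[[8.2,21.3,0],[8.2,21.3,0],[8.2,21.3,0],[8.2,21.3,0],[8.2,21.3,0],[8.2,21.3,0],[8.2,21.3,0]], turn=[[0,0,-0.095],[0,0,-0.095],[0,0,-0.095],[0,0,-0.095],[0,0,-0.095],[0,0,-0.095],[0,0,-0.095]])

```text
time: 29.12
position: [0.561, -0.1984, 0.2202]
tool_rot: [1.0, 0.0, -0.001, -0.0]
ft_force: [-0.8, 0.0, -0.3]
grip_width: 0.0869
grip_force: 0.0
```

```bash
python3 - <<'E'
from h import *
from rig import robot
c=robot.camera("wrist");hsv=cv2.cvtColor(c["color"],cv2.COLOR_RGB2HSV)
m=cv2.inRange(hsv,(40,80,30),(85,255,255));m=cv2.morphologyEx(m,cv2.MORPH_CLOSE,np.ones((9,9)))
k=max(cv2.findContours(m,0,2)[0],key=cv2.contourArea)[:,0];print(cv2.minAreaRect((cast(c,k,.053,True)[:,:2]*1000).astype(np.float32)))
M=cv2.inRange(hsv,(20,110,120),(33,255,255));N,_,s,ce=cv2.connectedComponentsWithStats(M)
P=[cast(c,ce[i],.053,True)[0,:2] for i in range(1,N) if 12<s[i,4]<120 and ce[i][1]<220];print(np.round(P,4).tolist(),np.mean(P,0))
cv2.imwrite("pics/final.png",c["color"][:,:,::-1])
E
python3 st.py
```

```text
((612.3042602539062, -209.25009155273438), (108.96223449707031, 119.86656951904297), 88.24102020263672)
[[0.6691, -0.1609], [0.6658, -0.2608], [0.5595, -0.1573], [0.5563, -0.2575]] [ 0.61267368 -0.2091321 ]
29.175 [ 0.5612 -0.1985  0.2203] [-1.0000e-03 -1.0000e-03 -3.1412e+00] [0.53 0.24 0.21] [-0.001  0.168  0.019]
```

```bash
python3 -c "
from rig import robot
print(robot.hand_in())"
```

```text
the job is handed in; nothing more can be done
None
```

The board sits on the rack within about 1 mm of centre and square to within 0.3°, the same way round as it lay on the frame; the spatula is back on its rest within about 1 mm, the spool, bottle and jar show no movement, and I handed the job in at 29 s (no verdict was returned).

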